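# Refit the purge valve's knob, open it and hold it pressed

### The arm

A 6-joint arm with a two-finger parallel gripper is mounted at the origin on a cart in front of the work surface, level with it; the furniture and walls round the work are solid. World frame = base frame: x ahead of the robot, y to its left, z up, the work surface at z = 0. Lengths are in m, angles in rad, forces in N, time in s.
With the tool pointing down it reaches from about 0.35 to 0.775 m from the base axis. Payload 7.3 kg.
Tool frame: the origin (TCP) lies midway between the tips of the shut fingers; the grasp point (between the pads) lies 19 mm behind it; z points along the fingers, y is the line along which they close (so a half turn about z gives the same grasp; the last joint's range is limited). The gripper opens to 92 mm and grips with 3 to 60 N. Pads are 19 mm wide; open, the fingers measure 130 mm over their backs; the gripper's body (75 mm by 190 mm) begins 47 mm behind the grasp point.
Start: joints at [-1.275, 0.342, 1.524, -0, 1.275, -0.146], TCP at [0.224, -0.475, 0.227] pointing down, gripper open.
Joint ranges: [-2.53, 2.53], [-0.77, 2.02], [0.04, 2.7], [-1, 4.14], [0.28, 2.66], [-3.11, 3.11]. Speed limits (rad/s): [2.57, 2.57, 3.14, 3.14, 3.14, 3.14].

### API

Orientations are given as [roll, pitch, yaw] about the fixed x, y, z axes, in that order (R = Rz(yaw) Ry(pitch) Rx(roll)).
In Python, from cell import robot, read_camera, camera_params, nets gives the robot as it stands. The module is installed in compiled form; this text tells all that it offers.
- The arm moves only by the tool step_arm, never from a script. Its argument "steps" is a list of rows, each an object of numbers: "x", "y", "z": the shift along the tool's x, y, z as a fraction of full scale; "rx", "ry", "rz": the turn, a rotation vector about the tool's x, y, z as a fraction of full scale; "claw": the opening, from -1 (shut) to 1 (fully open). In form: [{"x": .., "y": .., "z": .., "rx": .., "ry": .., "rz": .., "claw": ..}, ...]. A call has 1 to 12 rows; each row is the pose to reach, as a shift and turn from the pose commanded when the call began, along the tool's axes at that moment; what a row does not reach only later rows make up. Full scale, the value 1, is 750 mm for a shift and pi/4 rad for a turn. A row lasts 1/12 s, in which the tool goes at most 41.7 mm and 7.16 degrees, less where a joint would pass 70% of its speed; a pose out of reach is approached as far as the arm can. A call with a number of a shift or a turn outside -1 to 1 is refused whole. A call with a gripper value outside its range is refused whole. The fingers move at their own pace and stop on an object; "squeeze" is the grip in N (left out, the last holds). Time passes only in rows, so rows that repeat a pose let the fingers close. It gives the time, the measured TCP pose, the force, the opening and the grip force at its end, in the units of the state.
- robot.observe(): the state, without advancing time (a new reading comes with each control period).
- read_camera(name): name is "scene" or "top" or "wrist"; returns (picture, depth): 420x560x3 uint8, blue, green, red; 420x560 float32, m along the optical axis (not along the pixel's ray), 0 where there is no reading.
- camera_params(name): a dict with "fx", "fy", "cx", "cy" (pixels), "k1" (the pictures are not rectified: a ray, as slopes to the right and down, at radius r is drawn at 1 + k1 r^2 times it, then the intrinsics apply), "R" (3x3) and "t" (3): a world point X has camera coordinates R X + t; the wrist camera has in their place "hand_eye" (4x4, takes a point from camera to tool coordinates, whose origin is the TCP and whose axes are the flange's). Camera axes: x right, y down, z forward; pixel columns grow to the right and rows downward; lengths in m; the calibration is good to about 2 mm. A picture is of the moment at which its call begins: read the wrist's pose just before it. camera_params takes no time and is no camera call.
- robot.hand_in(): hands the job in; it is judged then, once.
Trained networks look in the newest picture that a camera, given by its name, has taken for a name from the list of things; names that differ only in an ending like _2 or _b are one class to them, and where a whole thing is asked for, a point or a joint stands for the part that bears it (a point fixed in the world has none). Each returns a list of dicts, best first, with "conf" (0 to 1); they miss things now and then, are a little off and sometimes report something else, mostly with a low value. They report only what shows in the picture. A call takes as long as a camera call. They do not tell look-alikes from the thing itself.
- nets.masks_of(camera, query): "region" (420x560 bool, what is visible of it) and "box" ([left, top, right, bottom] in pixels, round what is visible of it).
- nets.landmark_of(camera, query): "pixel" ([row, column] in pixels: a listed point, or the origin of a listed thing).
The state is a dict: "time": time; "qpos": joint angles; "qvel": joint speeds; "joint_efforts": joint torques, N m; "tool_pos": TCP position; "tool_rot": TCP orientation; "contact_force": force on the tool from outside, world axes, zero at the start; "torque": the same for the moment, N m; "opening": finger opening in m; "grip_force": force on a finger pad.
Only numpy, scipy, OpenCV 4.12 (cv2) and the standard library are available. Lean on these libraries where they do the work, as an engineer would, in place of code of your own. Each camera call takes 0.05 s, during which the arm holds its last target. There are 200 camera calls.

### The job

The black pointer knob has come off the flow-and-purge valve that is bolted to the bench. Pick it up, turn it so that the flat in its bore matches the flat on the valve's D-shaped spindle, push it fully home, turn the spindle with it anticlockwise (from above) to its stop so that the flow is fully open, and hold the knob pressed all the way in against the return spring to bleed the line. The job ends holding: finish with the gripper still on the knob, keeping it open and pressed in; leave the other things on the bench alone.

Things in the scene. Friction and masses are not known exactly. Their poses are not given: they have to be found in the camera images.
- knob: Loose black metal pointer knob, 80 to 170 g, 48 mm across, 38 mm high, standing on the bench on its open underside. Origin: centre of the underside, z up. Round ribbed skirt from z 0 to 20 mm, upright grip bar on top of it. A white pointer line runs from the middle of the bar's top to its +x end and on down the skirt: +x is the pointer side.
- knob_bar (a point): Middle of the top of the knob's grip bar, 38 mm above the knob's underside, axes as the knob's. The bar is 14 mm wide (y), 46 mm long (x) and stands 18 mm above the skirt: grip it across its 14 mm.
- knob_pointer (a point): Outer end of the white pointer line, on the top edge of the grip bar, 23 mm out along the knob's x, axes as the knob's. Knob on its spindle flat to flat: it lies on the +x side of spindle_tip.
- knob_bore (a point): Mouth of the knob's brass-lined D-bore, same point as the knob's origin, axes as the knob's. Bore: 15 mm across, 18 mm deep, its flat 3.5 mm from the axis on the -x side, away from the pointer: the pointer must point straight away from the spindle's flat; half a turn round does not fit and jams at well over 15 N. Play on the spindle 0.5 mm all round, about 0.2 rad either way in rotation.
- purge_valve: Valve fixed to the bench: aluminium plate 120 (x) x 160 (y) x 8 mm with four screws, grey body 66 x 92 mm up to 54 mm height, white scale disc and flat brass gland nut up to 58 mm. Fitting and silencer on the +y and -y sides reach 80 mm from the axis; a gauge on the +x side, 45 to 100 mm from the axis, up to 75 mm high. Origin on the spindle axis at bench height, x to the gauge.
- spindle_tip (a point): Centre of the top end of the bare steel D-shaped spindle, 84 mm above the bench when out; turns and sinks with it. Upright, 14 mm across, 26 mm long above the gland nut; its flat, 3 mm from the axis, faces the point's -x (point axes turn with it). The rim of the end has a 1.4 mm chamfer at 45 degrees. Knob fully home: its origin 18 mm below this point, its x along this x.
- spindle_turn (a joint): Flow setting: turn of the spindle about its upright axis (rad), counter-clockwise from above positive, 0 when its flat faces away from the gauge (to valve -x), -0.7 shut, 0.7 the stop at fully open (green mark on the scale), starts between -0.6 and 0. Stiff (0.03 N m of friction): it stays where it is, though a knob slightly askew on it drags it along.
- spindle_press (a joint): Purge: how far the spindle is pressed down (m), 0 out, 0.006 at the inner stop. Return spring: 6 N at the start of the travel, 12 N at the stop; it springs back when let go. At the stop a knob that is home has its underside 60 mm above the bench, clear of the gland nut.
- t_handle_key: Bystander, to be left alone: T-handle hex key lying flat, yellow handle, 90x148x20 mm; origin at the centre of its underside.
- seal_box: Bystander, to be left alone: flat green parts box with a clear lid, 75x112x34 mm; origin at the centre of its underside.
- driver_yellow: Bystander, to be left alone: yellow screwdriver lying flat, 28x209x28 mm; origin at the centre of its underside.
- nozzle_nut: Bystander, to be left alone: brass nozzle nut, 30x34x29 mm; origin at the centre of its underside.
- tape_measure: Bystander, to be left alone: yellow pocket tape measure, 37x84x66 mm; origin at the centre of its underside.
- tape_black: Bystander, to be left alone: roll of black tape lying flat, 68 across, 19 high mm; origin at the centre of its underside.
- marker_1: Bystander, to be left alone: black marker pen lying flat, 15x131x15 mm; origin at the centre of its underside.
Things that resemble listed ones, but are neither listed nor needed, are in the scene too. Several things look just like the knob: the one meant starts farthest to the robot's left.

How it is judged:
By the outcome, as a careful person would: the job done as asked, in the order asked, and still so for the second after the job is handed in, while the arm keeps its last pose, push and grip.
It also fails if it takes over 48 s, if anything falls off the work surface, if the arm or the gripper's body presses on something with over 40 N, if the wrist force passes 120 N, or if a joint passes its speed limit or range.

## Working session

There is one attempt and no reset: what is moved stays moved. The work goes in short steps, Python scripts to look and compute and a tool call to move; the robot and the scene stay as the last step left them, time stands still between calls to the robot, and variables do not carry over. Pictures are saved under pics/ and viewed, at most 10 in all, crops included, and the job is handed in when it is done.

Besides the shell and the picture viewer there is one more tool, called after "Call:" as name(argument=value, ...), one argument or row to a line, values as JSON. step_arm: Moves the arm, as the interface text tells. Its arguments: {"type":"object","properties":{"steps":{"type":"array","items":{"type":"object","properties":{"x":{"type":"number","minimum":-1,"maximum":1},"y":{"type":"number","minimum":-1,"maximum":1},"z":{"type":"number","minimum":-1,"maximum":1},"rx":{"type":"number","minimum":-1,"maximum":1},"ry":{"type":"number","minimum":-1,"maximum":1},"rz":{"type":"number","minimum":-1,"maximum":1},"claw":{"type":"number"}}}},"squeeze":{"type":"number"}},"required":["steps"]}

```bash
mkdir -p pics; cat > h.py <<'E'
import numpy as np, cv2
from scipy.spatial.transform import Rotation as Ro
from cell import robot, read_camera, camera_params, nets
def cam(name):
    p=camera_params(name)
    if 'hand_eye' in p:
        s=robot.observe(); T=np.eye(4); T[:3,:3]=Ro.from_euler('xyz',s['tool_rot']).as_matrix(); T[:3,3]=s['tool_pos']
        C=T@np.array(p['hand_eye'])
    else:
        C=np.eye(4); R=np.array(p['R']); C[:3,:3]=R.T; C[:3,3]=-R.T@np.array(p['t'])
    return p,C
def rays(p,C,rc):
    rc=np.atleast_2d(np.asarray(rc,float))
    K=np.array([[p['fx'],0,p['cx']],[0,p['fy'],p['cy']],[0,0,1]])
    u=cv2.undistortPointsIter(rc[:,None,::-1].copy(),K,np.array([p['k1'],0,0,0,0.]),None,None,(3,50,1e-9))[:,0] if 0 else None
    d=np.c_[(rc[:,1]-p['cx'])/p['fx'],(rc[:,0]-p['cy'])/p['fy']]; s=d.copy()
    for _ in range(30): s=d/(1+p['k1']*(s**2).sum(1,keepdims=True))
    return np.c_[s,np.ones(len(s))]
def at_z(p,C,rc,z):
    v=rays(p,C,rc)@C[:3,:3].T; o=C[:3,3]
    return o+v*((z-o[2])/v[:,2])[:,None]
def at_d(p,C,rc,d):
    return (rays(p,C,rc)*np.asarray(d).reshape(-1,1))@C[:3,:3].T+C[:3,3]
def proj(p,C,X):
    c=(np.atleast_2d(X)-C[:3,3])@C[:3,:3]; s=c[:,:2]/c[:,2:]
    s=s*(1+p['k1']*(s**2).sum(1,keepdims=True))
    return np.c_[s[:,1]*p['fy']+p['cy'],s[:,0]*p['fx']+p['cx']]
E
sed -i '/undistortPointsIter/d;/K=np.array/d' h.py
python3 - <<'E'
from h import *
for n in ('scene','top'):
    p,C=cam(n); im,d=read_camera(n); cv2.imwrite(f'pics/{n}0.png',im)
    print(n,C[:3,3].round(3),p['fx'])
    for q in ('knob','purge_valve','spindle_tip'):
        for m in nets.masks_of(n,q): 
            r=m['region']&(d>0); X=at_d(p,C,np.argwhere(r),d[r]) if r.any() else np.zeros((1,3))
            print(q,round(m['conf'],2),m['box'],np.median(X,0).round(3))
    for q in ('knob_bar','knob_pointer','spindle_tip','knob','purge_valve'):
        for m in nets.landmark_of(n,q): print(' L',q,round(m['conf'],2),np.round(m['pixel'],1))
print(robot.observe()['time'],robot.observe()['tool_rot'])
E
```

```text
scene [0.052 0.652 1.103] 467.19843877878094
knob 0.76 [374.1, 157.8, 385.9, 172.5] [ 0.458 -0.333  0.021]
knob 0.7 [360.0, 181.6, 373.7, 195.3] [ 0.444 -0.238  0.024]
purge_valve 0.83 [231.5, 200.2, 294.9, 259.7] [0.584 0.091 0.03 ]
 L knob_bar 0.8 [179.  368.2]
 L knob_bar 0.74 [161.6 380.3]
 L knob_bar 0.72 [284.5 165.4]
 L knob_bar 0.49 [175.1 396.5]
 L knob_bar 0.39 [167.7 262.1]
 L knob_pointer 0.75 [182.8 357.7]
 L knob_pointer 0.68 [165.2 387.4]
 L knob_pointer 0.59 [171.2 399.2]
 L spindle_tip 0.44 [214.5 255.9]
 L spindle_tip 0.29 [181.1 359.6]
 L knob 0.7 [183.4 399.1]
 L knob 0.52 [169.1 380.2]
 L knob 0.47 [186.7 366.4]
 L purge_valve 0.74 [229.5 265.2]
 L purge_valve 0.21 [191. 366.]
top [ 0.346 -0.002  1.349] 513.6720861183959
knob 0.86 [392.5, 246.2, 416.3, 266.9] [ 0.458 -0.344  0.02 ]
knob 0.74 [357.4, 251.0, 377.4, 268.9] [ 0.447 -0.243  0.02 ]
knob 0.55 [387.4, 279.4, 407.1, 299.4] [ 0.374 -0.316  0.021]
knob 0.44 [231.9, 269.0, 248.2, 322.6] [0.369 0.086 0.01 ]
purge_valve 0.72 [215.1, 170.6, 275.3, 229.8] [0.59  0.074 0.015]
 L knob_bar 0.81 [257.4 371.8]
 L knob_bar 0.81 [285.6 398. ]
 L knob_bar 0.77 [256.6 409.4]
 L knob_pointer 0.82 [261.2 401.4]
 L knob_pointer 0.81 [253.1 364.7]
 L knob_pointer 0.72 [283.6 402.6]
 L knob_pointer 0.67 [205.4 243.1]
 L spindle_tip 0.45 [200.2 242.3]
 L knob 0.86 [253.6 403.4]
 L knob 0.83 [287.9 398.1]
 L knob 0.59 [259.9 367.3]
 L purge_valve 0.94 [206.9 243. ]
0.9 [3.14145654e+00 3.78155528e-05 4.41775229e-01]
```

```bash
python3 - <<'E'
import cv2,numpy as np
a=cv2.imread('pics/top0.png'); 
a=a[140:340,130:450]; cv2.imwrite('pics/top0c.png',cv2.resize(a,None,fx=2.5,fy=2.5,interpolation=cv2.INTER_CUBIC))
E
```

```text
(no output)
```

View pics/top0c.png

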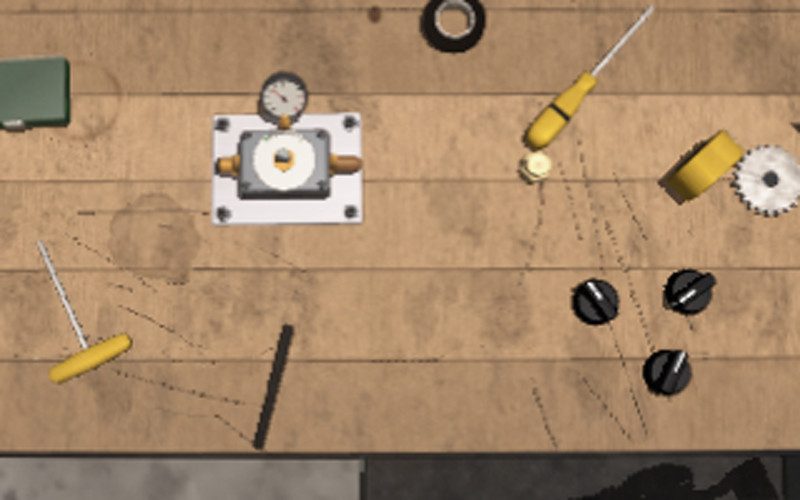

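View pics/scene0.png

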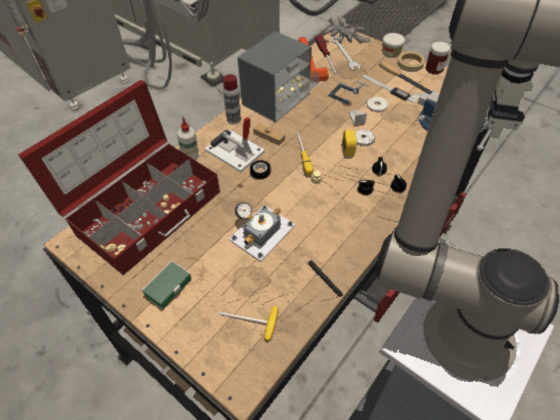

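The top crop shows three knobs at crop (596,301), (688,292) and (667,372). The leftmost one, at (596,301), is ours, with its pointer to the upper left. The valve is at (285,160) with the gauge above it (world +x). The scene view agrees, and the path between them looks clear.

```bash
cat >> h.py <<'E'
def mv(pos,yaw,cmd=None):
    "row values for a target TCP pose, tool down; from commanded (or measured) pose"
    s=robot.observe(); P,rot=(s['tool_pos'],s['tool_rot']) if cmd is None else cmd
    R=Ro.from_euler('xyz',rot); t=R.inv().apply(np.array(pos)-P)/0.75
    w=(R.inv()*Ro.from_euler('xyz',[np.pi,0,yaw])).as_rotvec()/(np.pi/4)
    print('xyz',t.round(4),'r',w.round(4),'rows>=',max(np.linalg.norm(t)*18,np.linalg.norm(w)*45/7.16).round(1))
E
python3 - <<'E'
from h import *
p,C=cam('top')
b,q=at_z(p,C,[[257.4,371.8],[253.1,364.7]],.038); print(b,q,np.arctan2(*(q-b)[1::-1]))
print(at_z(p,C,[[200.2,242.3]],.084),at_z(p,C,[[206.9,243]],.0))
pw=camera_params('wrist'); print(np.round(pw['hand_eye'],3),pw['fx'])
mv([b[0]-.05,b[1],.22],0.6)
E
```

```text
[ 0.45469818 -0.25257926  0.038     ] [ 0.46579274 -0.2347024   0.038     ] 1.0153600151560183
[[0.59546338 0.07669597 0.084     ]] [[0.59379092 0.07986968 0.        ]]
[[ 0.    -0.96  -0.279  0.075]
 [ 1.    -0.     0.001  0.001]
 [-0.001 -0.279  0.96  -0.156]
 [ 0.     0.     0.     1.   ]] 359.8249932604643
xyz [ 0.3438 -0.1649  0.009 ] r [ 2.000e-04  1.000e-04 -2.015e-01] rows>= 6.9
```

```bash
python3 - <<'E'
from h import *
mv([.455,-.252,.18],0.95)
E
```

```text
xyz [ 0.4048 -0.1369  0.0623] r [ 2.000e-04  1.000e-04 -6.471e-01] rows>= 7.8
```

Call:
step_arm(
  steps=[
    {"x": 0.405, "y": -0.137, "z": 0.062, "rz": -0.647, "claw": 0.0},
    {"x": 0.405, "y": -0.137, "z": 0.062, "rz": -0.647, "claw": 0.0},
    {"x": 0.405, "y": -0.137, "z": 0.062, "rz": -0.647, "claw": 0.0},
    {"x": 0.405, "y": -0.137, "z": 0.062, "rz": -0.647, "claw": 0.0},
    {"x": 0.405, "y": -0.137, "z": 0.062, "rz": -0.647, "claw": 0.0},
    {"x": 0.405, "y": -0.137, "z": 0.062, "rz": -0.647, "claw": 0.0},
    {"x": 0.405, "y": -0.137, "z": 0.062, "rz": -0.647, "claw": 0.0},
    {"x": 0.405, "y": -0.137, "z": 0.062, "rz": -0.647, "claw": 0.0},
    {"x": 0.405, "y": -0.137, "z": 0.062, "rz": -0.647, "claw": 0.0},
    {"x": 0.405, "y": -0.137, "z": 0.062, "rz": -0.647, "claw": 0.0},
  ],
)

```text
$.steps[0]: bad value
```

```bash
python3 - <<'E'
from h import *
p,C=cam('wrist'); im,d=read_camera('wrist'); cv2.imwrite('pics/w1.png',im)
print(robot.observe()['opening'],robot.observe()['time'])
for q in ('knob_bar','knob_pointer'):
    for m in nets.landmark_of('wrist',q): print(q,round(m['conf'],2),np.round(m['pixel'],1),at_z(p,C,[m['pixel']],.038).round(4))
ms=nets.masks_of('wrist','knob')
for m in ms:
    rc=np.argwhere(m['region']&(d>0)); X=at_d(p,C,rc,d[rc[:,0],rc[:,1]])
    t=X[(X[:,2]>.034)&(X[:,2]<.045)]; 
    if len(t)<20: continue
    t=t[:,:2]; mn=t.mean(0); w,v=np.linalg.eigh(np.cov((t-mn).T)); a=v[:,1]
    (cc,sz,an)=cv2.minAreaRect((t*1000).astype(np.float32))
    print(m['conf'],m['box'],'top',len(t),mn.round(4),np.arctan2(a[1],a[0]),cc,sz,an)
E
```

```text
0.09136720366945825 0.95
```

View pics/w1.png

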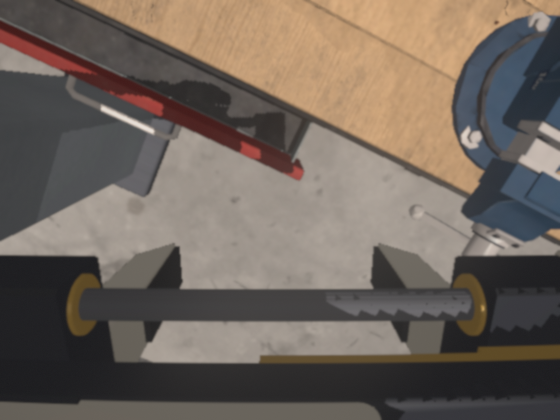

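The move was refused because `rx` and `ry` were probably required. The wrist picture therefore only shows the start pose: floor, bench edge, and the fingers at rows 250–360.

Call:
step_arm(
  steps=[
    {"x": 0.405, "y": -0.137, "z": 0.062, "rx": 0, "ry": 0, "rz": -0.647, "claw": 0.0},
    {"x": 0.405, "y": -0.137, "z": 0.062, "rx": 0, "ry": 0, "rz": -0.647, "claw": 0.0},
    {"x": 0.405, "y": -0.137, "z": 0.062, "rx": 0, "ry": 0, "rz": -0.647, "claw": 0.0},
    {"x": 0.405, "y": -0.137, "z": 0.062, "rx": 0, "ry": 0, "rz": -0.647, "claw": 0.0},
    {"x": 0.405, "y": -0.137, "z": 0.062, "rx": 0, "ry": 0, "rz": -0.647, "claw": 0.0},
    {"x": 0.405, "y": -0.137, "z": 0.062, "rx": 0, "ry": 0, "rz": -0.647, "claw": 0.0},
    {"x": 0.405, "y": -0.137, "z": 0.062, "rx": 0, "ry": 0, "rz": -0.647, "claw": 0.0},
    {"x": 0.405, "y": -0.137, "z": 0.062, "rx": 0, "ry": 0, "rz": -0.647, "claw": 0.0},
    {"x": 0.405, "y": -0.137, "z": 0.062, "rx": 0, "ry": 0, "rz": -0.647, "claw": 0.0},
    {"x": 0.405, "y": -0.137, "z": 0.062, "rx": 0, "ry": 0, "rz": -0.647, "claw": 0.0},
  ],
)

```text
time: 1.93
tool_pos: [0.456, -0.2505, 0.1799]
tool_rot: [-3.141, 0.0, 0.954]
contact_force: [1.0, 0.2, -0.4]
opening: 0.0463
grip_force: 0.0
```

```bash
cat > look.py <<'E'
from h import *
import sys
p,C=cam('wrist'); im,d=read_camera('wrist'); cv2.imwrite(sys.argv[1],im)
print(robot.observe()['opening'],robot.observe()['time'])
for q in ('knob_bar','knob_pointer'):
    for m in nets.landmark_of('wrist',q): print(q,round(m['conf'],2),np.round(m['pixel'],1),at_z(p,C,[m['pixel']],.038).round(4))
ms=nets.masks_of('wrist','knob')
for m in ms:
    rc=np.argwhere(m['region']&(d>0)); X=at_d(p,C,rc,d[rc[:,0],rc[:,1]])
    t=X[(X[:,2]>.033)&(X[:,2]<.045)]; 
    print(m['conf'],m['box'],len(rc),len(t))
    if len(t)<20: continue
    t=t[:,:2]; mn=t.mean(0); w,v=np.linalg.eigh(np.cov((t-mn).T)); a=v[:,1]
    print('top',mn.round(4),np.arctan2(a[1],a[0]),cv2.minAreaRect((t*1000).astype(np.float32)))
E
python3 look.py pics/w2.png
```

```text
0.045947770305242386 1.9833
knob_bar 0.73 [196.7 266.4] [[ 0.4478 -0.2489  0.038 ]]
knob_bar 0.57 [297.7 252.6] [[ 0.3801 -0.3207  0.038 ]]
knob_bar 0.24 [171.1 279.7] [[ 0.4699 -0.2373  0.038 ]]
knob_pointer 0.84 [299.1 275.4] [[ 0.3966 -0.3342  0.038 ]]
knob_pointer 0.72 [264.2 317.8] [[ 0.4488 -0.3273  0.038 ]]
knob_pointer 0.62 [171.4 279.8] [[ 0.4698 -0.2376  0.038 ]]
0.91 [230.2, 255.4, 279.6, 288.0] 1183 6
0.81 [310.2, 233.0, 358.5, 275.6] 706 92
top [ 0.4503 -0.3311] 0.8837540080481701 ((449.7138671875, -331.1617126464844), (13.820212364196777, 6.321235179901123), 54.91551208496094)
0.6 [244.8, 161.1, 295.2, 218.8] 2161 803
top [ 0.4527 -0.2482] -2.5271913424034356 ((452.1288757324219, -248.82504272460938), (45.64032745361328, 13.981498718261719), 35.50739288330078)
0.19 [420.0, 176.3, 528.0, 242.6] 4527 522
top [ 0.581  -0.3439] 2.7039755341532214 ((596.29638671875, -350.57470703125), (29.7462100982666, 75.97908782958984), 68.4717788696289)
```

View pics/w2.png

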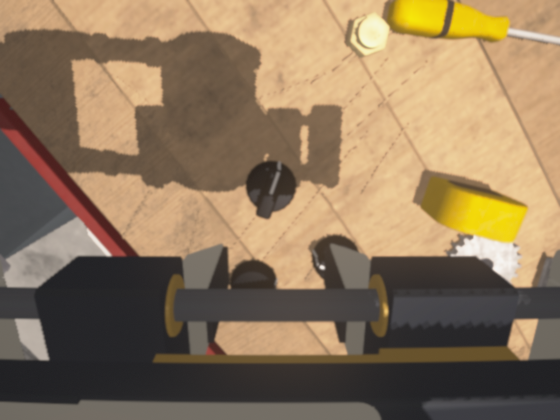

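The wrist view shows our knob at (270,187) with its pointer line up toward (280,170). The depth footprint of the bar's top is 45.6×14 mm, which matches the part, centred at (0.4522, −0.2488) with yaw about 0.62.

```bash
python3 - <<'E'
from h import *
mv([.4522,-.2488,.0225],0.617); mv([.4522,-.2488,.10],0.617)
E
```

```text
xyz [ 0.0027 -0.0057  0.2106] r [6.000e-04 3.000e-04 4.218e-01] rows>= 3.8
xyz [ 0.0027 -0.0057  0.1073] r [6.000e-04 3.000e-04 4.218e-01] rows>= 2.7
```

Call:
step_arm(
  steps=[
    {"x": 0.0025, "y": -0.0057, "z": 0.107, "rx": 0, "ry": 0, "rz": 0.422, "claw": -0.35},
    {"x": 0.0025, "y": -0.0057, "z": 0.107, "rx": 0, "ry": 0, "rz": 0.422, "claw": -0.35},
    {"x": 0.0025, "y": -0.0057, "z": 0.107, "rx": 0, "ry": 0, "rz": 0.422, "claw": -0.35},
    {"x": 0.0025, "y": -0.0057, "z": 0.107, "rx": 0, "ry": 0, "rz": 0.422, "claw": -0.35},
    {"x": 0.0025, "y": -0.0057, "z": 0.107, "rx": 0, "ry": 0, "rz": 0.422, "claw": -0.35},
  ],
)

```text
time: 2.55
tool_pos: [0.4526, -0.2491, 0.1004]
tool_rot: [3.141, -0.0, 0.619]
contact_force: [-0.3, 0.3, 0.7]
opening: 0.0302
grip_force: 0.0
```

```bash
python3 look.py pics/w3.png; python3 - <<'E'
from h import *
s=robot.observe(); print(s['tool_pos'],s['tool_rot'],s['opening'])
mv([.4522,-.2488,.0225],0.617)
E
```

```text
0.03012039984104782 2.6
knob_bar 0.75 [353.2 293.7] [[ 0.3795 -0.3179  0.038 ]]
knob_bar 0.71 [225.9 272.9] [[ 0.4506 -0.249   0.038 ]]
knob_pointer 0.72 [342.9 325.6] [[ 0.3999 -0.3314  0.038 ]]
knob_pointer 0.61 [192.  275.3] [[ 0.4698 -0.2372  0.038 ]]
0.87 [242.8, 177.0, 303.6, 253.6] 3607 1358
top [ 0.4529 -0.2483] -2.521802455645591 ((452.14654541015625, -248.62454223632812), (44.98708724975586, 13.38288688659668), 35.696144104003906)
0.77 [357.2, 239.9, 410.9, 254.9] 642 0
[ 0.45333904 -0.24869668  0.10125155] [ 3.13880854e+00 -7.88542654e-04  6.19455987e-01] 0.029903782047238446
xyz [-0.0014 -0.0011  0.105 ] r [ 0.0035 -0.001   0.0031] rows>= 1.9
```

Call:
step_arm(
  squeeze=45,
  steps=[
    {"x": -0.0005, "y": -0.0003, "z": 0.055, "rx": 0, "ry": 0, "rz": 0, "claw": -0.35},
    {"x": -0.0005, "y": -0.0003, "z": 0.09, "rx": 0, "ry": 0, "rz": 0, "claw": -0.35},
    {"x": -0.0005, "y": -0.0003, "z": 0.103, "rx": 0, "ry": 0, "rz": 0, "claw": -0.35},
    {"x": -0.0005, "y": -0.0003, "z": 0.103, "rx": 0, "ry": 0, "rz": 0, "claw": -0.35},
    {"x": -0.0005, "y": -0.0003, "z": 0.103, "rx": 0, "ry": 0, "rz": 0, "claw": -1},
    {"x": -0.0005, "y": -0.0003, "z": 0.103, "rx": 0, "ry": 0, "rz": 0, "claw": -1},
    {"x": -0.0005, "y": -0.0003, "z": 0.103, "rx": 0, "ry": 0, "rz": 0, "claw": -1},
    {"x": -0.0005, "y": -0.0003, "z": 0.103, "rx": 0, "ry": 0, "rz": 0, "claw": -1},
    {"x": -0.0005, "y": -0.0003, "z": 0.103, "rx": 0, "ry": 0, "rz": 0, "claw": -1},
  ],
)

```text
time: 3.5
tool_pos: [0.4529, -0.2482, 0.0236]
tool_rot: [3.14, -0.0, 0.619]
contact_force: [0.7, 0.3, 6.4]
opening: 0.0136
grip_force: 45.0
```

Call:
step_arm(
  steps=[
    {"x": 0, "y": 0, "z": -0.05, "rx": 0, "ry": 0, "rz": 0, "claw": -1},
    {"x": 0, "y": 0, "z": -0.1, "rx": 0, "ry": 0, "rz": 0, "claw": -1},
    {"x": 0, "y": 0, "z": -0.15, "rx": 0, "ry": 0, "rz": 0, "claw": -1},
    {"x": 0, "y": 0, "z": -0.185, "rx": 0, "ry": 0, "rz": 0, "claw": -1},
    {"x": 0, "y": 0, "z": -0.185, "rx": 0, "ry": 0, "rz": 0, "claw": -1},
  ],
)

```text
time: 3.92
tool_pos: [0.4548, -0.2497, 0.1673]
tool_rot: [3.131, -0.003, 0.619]
contact_force: [1.4, -1.0, -1.0]
opening: 0.0136
grip_force: 45.0
```

```bash
python3 - <<'E'
from h import *
s=robot.observe(); print(s['tool_pos'],s['tool_rot'],s['opening'],s['grip_force'])
mv([.527,.099,.165],-.3)
E
```

```text
[ 0.45481197 -0.24965926  0.1672545 ] [ 3.13123208 -0.00321152  0.61868746] 0.013633368059028844 44.999399185180664
xyz [ 0.348  -0.3229  0.0008] r [ 0.0104 -0.0099  1.1697] rows>= 8.5
```

Call:
step_arm(
  steps=[
    {"x": 0.348, "y": -0.323, "z": 0, "rx": 0, "ry": 0, "rz": 1.0, "claw": -1},
    {"x": 0.348, "y": -0.323, "z": 0, "rx": 0, "ry": 0, "rz": 1.0, "claw": -1},
    {"x": 0.348, "y": -0.323, "z": 0, "rx": 0, "ry": 0, "rz": 1.0, "claw": -1},
    {"x": 0.348, "y": -0.323, "z": 0, "rx": 0, "ry": 0, "rz": 1.0, "claw": -1},
    {"x": 0.348, "y": -0.323, "z": 0, "rx": 0, "ry": 0, "rz": 1.0, "claw": -1},
    {"x": 0.348, "y": -0.323, "z": 0, "rx": 0, "ry": 0, "rz": 1.0, "claw": -1},
    {"x": 0.348, "y": -0.323, "z": 0, "rx": 0, "ry": 0, "rz": 1.0, "claw": -1},
    {"x": 0.348, "y": -0.323, "z": 0, "rx": 0, "ry": 0, "rz": 1.0, "claw": -1},
    {"x": 0.348, "y": -0.323, "z": 0, "rx": 0, "ry": 0, "rz": 1.0, "claw": -1},
    {"x": 0.348, "y": -0.323, "z": 0, "rx": 0, "ry": 0, "rz": 1.0, "claw": -1},
    {"x": 0.348, "y": -0.323, "z": 0, "rx": 0, "ry": 0, "rz": 1.0, "claw": -1},
    {"x": 0.348, "y": -0.323, "z": 0, "rx": 0, "ry": 0, "rz": 1.0, "claw": -1},
  ],
)

```text
time: 4.92
tool_pos: [0.5239, 0.1013, 0.1606]
tool_rot: [3.141, 0.001, -0.165]
contact_force: [0.4, -0.3, -1.4]
opening: 0.0136
grip_force: 45.0
```

```bash
cat > look2.py <<'E'
from h import *
import sys
p,C=cam('wrist'); im,d=read_camera('wrist'); cv2.imwrite(sys.argv[1],im)
np.savez('l2.npz',C=C,d=d)
s=robot.observe(); print(s['time'],s['tool_pos'],s['tool_rot'],s['opening'])
for q,z in (('spindle_tip',.084),('purge_valve',0),('knob_pointer',.2)):
    for m in nets.landmark_of('wrist',q): print(q,round(m['conf'],2),np.round(m['pixel'],1),at_z(p,C,[m['pixel']],z).round(4))
rc=np.argwhere(d>0); X=at_d(p,C,rc,d[d>0])
k=(np.hypot(X[:,0]-.594,X[:,1]-.078)<.016)&(X[:,2]>.079)&(X[:,2]<.09)
t=X[k]; print(len(t),t.mean(0).round(4) if len(t) else 0)
print(cv2.minEnclosingCircle((t[:,:2]*1000).astype(np.float32)),np.ptp(rc[k],axis=0), rc[k].mean(0))
k=(np.hypot(X[:,0]-.594,X[:,1]-.078)<.05)&(X[:,2]>.048)&(X[:,2]<.0565); print(cv2.minAreaRect((X[k][:,:2]*1000).astype(np.float32)))
# valve yaw from plate
k=(np.hypot(X[:,0]-.594,X[:,1]-.078)<.12)&(X[:,2]>.005)&(X[:,2]<.012); print(cv2.minAreaRect((X[k][:,:2]*1000).astype(np.float32)))
r,c=rc[(np.hypot(X[:,0]-.594,X[:,1]-.078)<.03)&(X[:,2]>.05)&(X[:,2]<.09)].mean(0).astype(int)
cv2.imwrite(sys.argv[1].replace('.','c.'),cv2.resize(im[max(0,r-70):r+70,max(0,c-90):c+90],None,fx=4,fy=4,interpolation=cv2.INTER_CUBIC)); print(r,c)
E
python3 look2.py pics/w4.png
```

```text
4.9667 [0.52394143 0.10036334 0.1607064 ] [ 3.14068489e+00  1.36267870e-03 -1.66285733e-01] 0.01362444333676574
spindle_tip 0.77 [106.2 299.9] [[0.5934 0.0741 0.084 ]]
purge_valve 0.76 [103.  291.6] [[0.5953 0.0755 0.    ]]
knob_pointer 0.64 [236.5 279. ] [[0.5541 0.0949 0.2   ]]
295 [0.5952 0.0754 0.0822]
((593.8685913085938, 75.51148986816406), 6.978155612945557) [17 20] [103.64067797 297.34576271]
((594.3899536132812, 75.90092468261719), (65.69451904296875, 91.33301544189453), 0.9469326734542847)
((594.341064453125, 75.8260726928711), (119.12290954589844, 159.21304321289062), 0.7650898694992065)
104 291
```

View pics/w4.png

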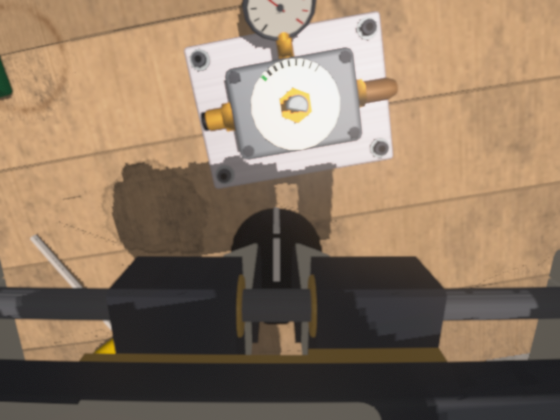

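The valve is clearly visible, with the spindle at (297,104), the gauge at the top and the green mark at (264,77). The knob is held at (277,245) with its white line facing forward. Next I'll measure where the spindle flat faces.

```bash
cat > flat.py <<'E'
from h import *
L=np.load('l2.npz'); C,d=L['C'],L['d']; p=camera_params('wrist')
rc=np.argwhere(d>0); X=at_d(p,C,rc,d[d>0])
k=(np.hypot(X[:,0]-.5943,X[:,1]-.0758)<.009)&(X[:,2]>.075)&(X[:,2]<.09); t=X[k]*1000
print(len(t),np.percentile(t[:,2],[0,10,50,90,100]).round(1))
k2=np.hypot(X[:,0]-.5943,X[:,1]-.0758)<.0115
# membership fit: D shape (r 7, flat at 3) vs. non-members nearby
m=k[k2]; q=X[k2]*1000
# project all pixels at spindle-top plane for true silhouette test
xy=at_z(p,C,rc[k2],float(np.percentile(t[:,2],60))/1000)[:,:2]*1000
from itertools import product
best=[]
for cx,cy in product(np.arange(592.3,596.4,.3),np.arange(73.8,77.9,.3)):
    a=xy-[cx,cy]
    for th in np.arange(-.9,.4,.04):
        ins=(np.hypot(*a.T)<7)&(a@[-np.cos(th),-np.sin(th)]<3)
        best.append(((ins!=m).mean(),cx,cy,th))
best=np.array(sorted(best)); print(best[0].round(3)); b=best[best[:,0]<best[0,0]+.015]; print(len(b),b.mean(0).round(3),b.std(0).round(3))
E
python3 flat.py; python3 -c "
import cv2;im=cv2.imread('pics/w4.png')[60:150,240:355];cv2.imwrite('pics/w4d.png',cv2.resize(im,None,fx=6,fy=6,interpolation=cv2.INTER_CUBIC))"
```

```text
299 [75.6 81.1 82.3 83.2 84.3]
[ 1.200e-02  5.938e+02  7.590e+01 -3.400e-01]
14 [ 2.10000e-02  5.93843e+02  7.59860e+01 -3.31000e-01] [0.004 0.105 0.177 0.073]
```

View pics/w4d.png

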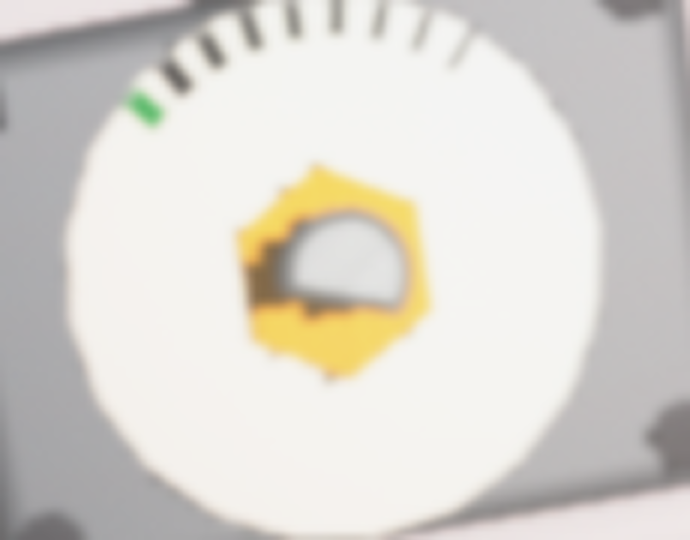

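The flat faces the image bottom, tilted slightly: its edge runs from (285,295) to (400,308) in the crop. That puts the pointer yaw at about −0.3, which matches the fit. Next I'll measure the held knob in the same picture so that camera bias cancels.

```bash
cat > held.py <<'E'
from h import *
L=np.load('l2.npz'); d=L['d']; p=camera_params('wrist'); H=np.array(p['hand_eye'])
rc=np.argwhere(d>0); X=at_d(p,H,rc,d[d>0])*1000
k=(X[:,0]>11)&(X[:,0]<40)&(abs(X[:,1])<30)&(X[:,2]<40)&(X[:,2]>-30); Y=X[k]
for lo,hi in ((-30,-18),(-18,-10),(-10,-2),(-2,4),(4,15),(15,40)):
    s=Y[(Y[:,2]>=lo)&(Y[:,2]<hi)]
    if len(s)>5: print(lo,hi,len(s),'min',s.min(0).round(1),'max',s.max(0).round(1),'med',np.median(s,0).round(1))
t=Y[(Y[:,2]>-20)&(Y[:,2]<-10)]
f=np.polyfit(t[:,0],t[:,1],1); print('bar axis y=',f, 'tz',np.median(t[:,2]))
# skirt front edge: top face of skirt at z~+2
s=Y[(Y[:,2]>-3)&(Y[:,2]<10)]; print('enclosing',cv2.minEnclosingCircle(s[:,:2].astype(np.float32)))
xs=s[s[:,0]>12]; a=np.c_[xs[:,:2]]
h=cv2.convexHull(a.astype(np.float32))[:,0]; h=h[h[:,0]>13]
from scipy.optimize import least_squares
o=least_squares(lambda c:np.hypot(h[:,0]-c[0],h[:,1]-c[1])-24,[0,0],loss='soft_l1'); print('skirt c',o.x,o.fun.round(1))
E
python3 held.py
```

```text
-30 -18 302 min [ 11.  -13.4 -30. ] max [ 12.3  14.6 -18.1] med [ 11.6  -8.5 -23.9]
-18 -10 1042 min [ 11.  -22.1 -18. ] max [ 22.6  23.5 -10. ] med [ 14.5   0.4 -12.4]
-10 -2 489 min [ 11.  -20.4 -10. ] max [22.6 22.5 -2. ] med [11.9  0.8 -6.8]
-2 4 142 min [ 11.1 -14.4  -2. ] max [22.5 15.7  3.9] med [21.1  0.4  0.1]
4 15 1064 min [ 11.  -18.2   4. ] max [23.  19.5 15. ] med [16.5  0.9  8.3]
15 40 513 min [ 11.  -19.5  15. ] max [23.8 21.1 25.4] med [20.3  0.4 18.6]
bar axis y= [-0.02487428  1.04050156] tz -12.480871059026398
enclosing ((11.11002254486084, 0.6309909820556641), 18.010156631469727)
skirt c [-2.27892123  0.81218474] [ 0.8  0.4  0.  -1.  -1.  -0.8 -0.8 -0.5  0.3  0.4  0.4  0.7]
```

```bash
python3 - <<'E'
from h import *
C=np.load('l2.npz')['C']; H=np.array(camera_params('wrist')['hand_eye']); T=C@np.linalg.inv(H)
for w in ([.594,.0759,.084],):
    s=np.linalg.inv(T)@np.r_[w,1]; e=s[:3]-[-.0003,.00075,.0245]; print(s[:3].round(4),e.round(4),(e/.75).round(4), T[:3,3], Ro.from_matrix(T[:3,:3]).as_euler('xyz'))
E
```

```text
[0.0734 0.0135 0.0765] [0.0737 0.0128 0.052 ] [0.0983 0.017  0.0693] [0.52392068 0.10131028 0.16055936] [ 3.14074192e+00  1.46752256e-03 -1.64613102e-01]
```

Call:
step_arm(
  steps=[
    {"x": 0.05, "y": 0.0085, "z": 0, "rx": 0, "ry": 0, "rz": 0.1, "claw": -1},
    {"x": 0.0983, "y": 0.017, "z": 0, "rx": 0, "ry": 0, "rz": 0.185, "claw": -1},
    {"x": 0.0983, "y": 0.017, "z": 0.02, "rx": 0, "ry": 0, "rz": 0.185, "claw": -1},
    {"x": 0.0983, "y": 0.017, "z": 0.055, "rx": 0, "ry": 0, "rz": 0.185, "claw": -1},
    {"x": 0.0983, "y": 0.017, "z": 0.055, "rx": 0, "ry": 0, "rz": 0.185, "claw": -1},
    {"x": 0.0983, "y": 0.017, "z": 0.055, "rx": 0, "ry": 0, "rz": 0.185, "claw": -1},
  ],
)

```text
time: 5.62
tool_pos: [0.5939, 0.0749, 0.1191]
tool_rot: [3.14, 0.004, -0.314]
contact_force: [0.1, 0.3, -1.3]
opening: 0.0141
grip_force: 45.0
```

```bash
python3 - <<'E'
from h import *
s=robot.observe(); print(s['time'],s['tool_pos'],s['tool_rot'],s['contact_force'],s['torque'])
p,C=cam('scene'); im,d=read_camera('scene'); a=im[170:270,190:320]
cv2.imwrite('pics/s5.png',cv2.resize(a,None,fx=6,fy=6,interpolation=cv2.INTER_CUBIC))
E
```

```text
5.6167 [0.59393504 0.07490463 0.11909441] [ 3.14025616  0.00366785 -0.31374304] [ 0.13172985  0.26209157 -1.26394439] [ 0.08397468  0.04235428 -0.00853761]
```

View pics/s5.png

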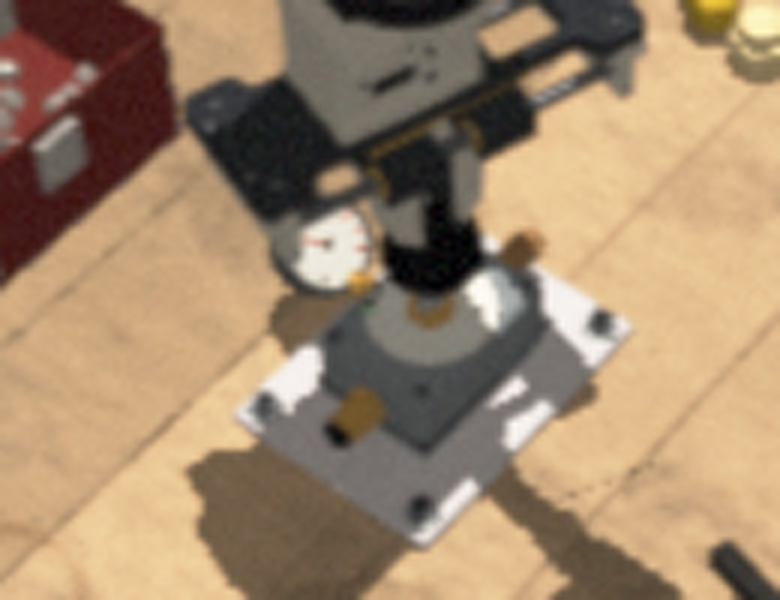

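The knob hangs right over the spindle at (432,260) in the crop. I'll descend in small increments.

Call:
step_arm(
  steps=[
    {"x": 0, "y": 0, "z": 0.006, "rx": 0, "ry": 0, "rz": 0, "claw": -1},
    {"x": 0, "y": 0, "z": 0.011, "rx": 0, "ry": 0, "rz": 0, "claw": -1},
    {"x": 0, "y": 0, "z": 0.014, "rx": 0, "ry": 0, "rz": 0, "claw": -1},
    {"x": 0, "y": 0, "z": 0.017, "rx": 0, "ry": 0, "rz": 0, "claw": -1},
    {"x": 0, "y": 0, "z": 0.019, "rx": 0, "ry": 0, "rz": 0, "claw": -1},
  ],
)

```text
time: 6.08
tool_pos: [0.595, 0.0761, 0.106]
tool_rot: [3.142, -0.0, -0.312]
contact_force: [0.6, 0.3, -0.5]
opening: 0.0132
grip_force: 45.0
```

Call:
step_arm(
  steps=[
    {"x": 0, "y": 0, "z": 0.002, "rx": 0, "ry": 0, "rz": 0, "claw": -1},
    {"x": 0, "y": 0, "z": 0.004, "rx": 0, "ry": 0, "rz": 0, "claw": -1},
    {"x": 0, "y": 0, "z": 0.006, "rx": 0, "ry": 0, "rz": 0, "claw": -1},
    {"x": 0, "y": 0, "z": 0.006, "rx": 0, "ry": 0, "rz": 0, "claw": -1},
  ],
)

```text
time: 6.42
tool_pos: [0.5949, 0.076, 0.1011]
tool_rot: [3.141, 0.0, -0.312]
contact_force: [0.5, -0.7, -0.9]
opening: 0.0134
grip_force: 45.0
```

Call:
step_arm(
  steps=[
    {"x": 0, "y": 0, "z": 0.003, "rx": 0, "ry": 0, "rz": 0, "claw": -1},
    {"x": 0, "y": 0, "z": 0.006, "rx": 0, "ry": 0, "rz": 0, "claw": -1},
    {"x": 0, "y": 0, "z": 0.009, "rx": 0, "ry": 0, "rz": 0, "claw": -1},
    {"x": 0, "y": 0, "z": 0.012, "rx": 0, "ry": 0, "rz": 0, "claw": -1},
    {"x": 0, "y": 0, "z": 0.012, "rx": 0, "ry": 0, "rz": 0, "claw": -1},
  ],
)

```text
time: 6.83
tool_pos: [0.5948, 0.076, 0.0918]
tool_rot: [3.141, 0.001, -0.312]
contact_force: [-0.4, 0.6, -0.6]
opening: 0.0138
grip_force: 45.0
```

Call:
step_arm(
  steps=[
    {"x": 0, "y": 0, "z": 0.002, "rx": 0, "ry": 0, "rz": 0, "claw": -1},
    {"x": 0, "y": 0, "z": 0.004, "rx": 0, "ry": 0, "rz": 0, "claw": -1},
    {"x": 0, "y": 0, "z": 0.004, "rx": 0, "ry": 0, "rz": 0, "claw": -1},
  ],
)

```text
time: 7.08
tool_pos: [0.5954, 0.076, 0.0897]
tool_rot: [-3.141, -0.001, -0.312]
contact_force: [-0.5, -0.9, -1.3]
opening: 0.0138
grip_force: 45.0
```

Call:
step_arm(
  steps=[
    {"x": 0, "y": 0, "z": 0.001, "rx": 0, "ry": 0, "rz": 0, "claw": -1},
    {"x": 0, "y": 0, "z": 0.002, "rx": 0, "ry": 0, "rz": 0, "claw": -1},
    {"x": 0, "y": 0, "z": 0.002, "rx": 0, "ry": 0, "rz": 0, "claw": -1},
  ],
)

```text
time: 7.33
tool_pos: [0.5955, 0.076, 0.0886]
tool_rot: [-3.141, -0.001, -0.312]
contact_force: [-0.4, -0.8, 4.7]
opening: 0.0137
grip_force: 45.0
```

Call:
step_arm(
  steps=[
    {"x": 0, "y": 0, "z": 0.001, "rx": 0, "ry": 0, "rz": 0, "claw": -1},
    {"x": 0, "y": 0, "z": 0.0015, "rx": 0, "ry": 0, "rz": -0.1, "claw": -1},
    {"x": 0, "y": 0, "z": 0.0015, "rx": 0, "ry": 0, "rz": -0.2, "claw": -1},
    {"x": 0, "y": 0, "z": 0.0015, "rx": 0, "ry": 0, "rz": -0.3, "claw": -1},
    {"x": 0, "y": 0, "z": 0.0015, "rx": 0, "ry": 0, "rz": -0.4, "claw": -1},
    {"x": 0, "y": 0, "z": 0.0015, "rx": 0, "ry": 0, "rz": -0.5, "claw": -1},
    {"x": 0, "y": 0, "z": 0.0015, "rx": 0, "ry": 0, "rz": -0.6, "claw": -1},
    {"x": 0, "y": 0, "z": 0.0015, "rx": 0, "ry": 0, "rz": -0.7, "claw": -1},
    {"x": 0, "y": 0, "z": 0.0015, "rx": 0, "ry": 0, "rz": -0.8, "claw": -1},
    {"x": 0, "y": 0, "z": 0.0015, "rx": 0, "ry": 0, "rz": -0.9, "claw": -1},
    {"x": 0, "y": 0, "z": 0.0015, "rx": 0, "ry": 0, "rz": -1.0, "claw": -1},
  ],
)

```text
time: 8.25
tool_pos: [0.5952, 0.0766, 0.0875]
tool_rot: [-3.141, -0.001, 0.477]
contact_force: [-1.7, 1.6, 5.8]
opening: 0.0135
grip_force: 45.0
```

```bash
cat > st.py <<'E'
from h import *
s=robot.observe()
for k in ('time','tool_pos','tool_rot','contact_force','torque','opening'): print(k,np.round(s[k],4))
E
python3 st.py
```

```text
time 8.25
tool_pos [0.5952 0.0766 0.0875]
tool_rot [-3.1412e+00 -1.0000e-03  4.7700e-01]
contact_force [-1.6791  1.6243  5.8226]
torque [ 0.4334  0.3524 -0.063 ]
opening 0.0135
```

Call:
step_arm(
  steps=[
    {"x": 0, "y": 0, "z": 0, "rx": 0, "ry": 0, "rz": -0.1, "claw": -1},
    {"x": 0, "y": 0, "z": 0, "rx": 0, "ry": 0, "rz": -0.2, "claw": -1},
    {"x": 0, "y": 0, "z": 0, "rx": 0, "ry": 0, "rz": -0.3, "claw": -1},
    {"x": 0, "y": 0, "z": 0, "rx": 0, "ry": 0, "rz": -0.38, "claw": -1},
    {"x": 0, "y": 0, "z": 0, "rx": 0, "ry": 0, "rz": -0.38, "claw": -1},
  ],
)

```text
time: 8.67
tool_pos: [0.595, 0.0767, 0.0875]
tool_rot: [-3.141, -0.001, 0.775]
contact_force: [-2.4, 2.0, 5.8]
opening: 0.0136
grip_force: 45.0
```

```bash
python3 st.py
```

```text
time 8.6667
tool_pos [0.595  0.0767 0.0875]
tool_rot [-3.1411e+00 -9.0000e-04  7.7510e-01]
contact_force [-2.3815  2.002   5.8016]
torque [0.4939 0.3827 0.014 ]
opening 0.0136
```

Call:
step_arm(
  steps=[
    {"x": 0, "y": 0, "z": 0, "rx": 0, "ry": 0, "rz": -0.06, "claw": -1},
    {"x": 0, "y": 0, "z": 0, "rx": 0, "ry": 0, "rz": -0.12, "claw": -1},
    {"x": 0, "y": 0, "z": 0, "rx": 0, "ry": 0, "rz": -0.12, "claw": -1},
  ],
)

```text
time: 8.92
tool_pos: [0.5949, 0.0768, 0.0875]
tool_rot: [-3.141, -0.001, 0.868]
contact_force: [-3.0, 2.2, 6.0]
opening: 0.0133
grip_force: 45.0
```

```bash
python3 st.py
```

```text
time 8.9167
tool_pos [0.5949 0.0768 0.0875]
tool_rot [-3.141e+00 -9.000e-04  8.684e-01]
contact_force [-2.975   2.2481  6.0402]
torque [ 0.508   0.3787 -0.086 ]
opening 0.0133
```

Call:
step_arm(
  steps=[
    {"x": 0, "y": 0, "z": 0, "rx": 0, "ry": 0, "rz": -0.06, "claw": -1},
    {"x": 0, "y": 0, "z": 0, "rx": 0, "ry": 0, "rz": -0.08, "claw": -1},
    {"x": 0, "y": 0, "z": 0, "rx": 0, "ry": 0, "rz": -0.08, "claw": -1},
  ],
)

```text
time: 9.17
tool_pos: [0.5949, 0.0768, 0.0875]
tool_rot: [-3.141, -0.001, 0.93]
contact_force: [-2.7, 2.6, 5.8]
opening: 0.0135
grip_force: 45.0
```

```bash
python3 st.py
```

```text
time 9.1667
tool_pos [0.5949 0.0768 0.0875]
tool_rot [-3.141e+00 -9.000e-04  9.297e-01]
contact_force [-2.7171  2.5511  5.7651]
torque [ 0.537   0.3665 -0.0383]
opening 0.0135
```

Call:
step_arm(
  steps=[
    {"x": 0, "y": 0, "z": 0, "rx": 0, "ry": 0, "rz": -0.06, "claw": -1},
    {"x": 0, "y": 0, "z": 0, "rx": 0, "ry": 0, "rz": -0.08, "claw": -1},
    {"x": 0, "y": 0, "z": 0, "rx": 0, "ry": 0, "rz": -0.08, "claw": -1},
  ],
)

```text
time: 9.42
tool_pos: [0.595, 0.0767, 0.0875]
tool_rot: [-3.141, -0.001, 0.992]
contact_force: [-1.9, 2.3, 6.4]
opening: 0.0137
grip_force: 45.0
```

```bash
python3 st.py
```

```text
time 9.4167
tool_pos [0.595  0.0767 0.0875]
tool_rot [-3.1412e+00 -1.0000e-03  9.9220e-01]
contact_force [-1.8976  2.3028  6.4303]
torque [ 0.4937  0.3392 -0.1106]
opening 0.0137
```

```bash
python3 - <<'E'
from h import *
p,C=cam('wrist'); im,d=read_camera('wrist'); cv2.imwrite('pics/w6.png',im); np.savez('l2.npz',C=C,d=d)
print([ (m['conf'],m['pixel']) for m in nets.landmark_of('wrist','knob_pointer')])
E
python3 held.py; python3 -c "
import cv2;im=cv2.imread('pics/w6.png')[60:330,130:430];cv2.imwrite('pics/w6c.png',cv2.resize(im,None,fx=2.2,fy=2.2,interpolation=cv2.INTER_CUBIC))"
```

```text
[(0.77, [231.1, 276.7])]
-30 -18 87 min [ 11.  -12.7 -29.9] max [ 11.7  14.2 -18.1] med [ 11.2  -8.4 -24.3]
-18 -10 801 min [ 11.  -21.9 -18. ] max [ 21.6  22.3 -10. ] med [ 15.7   0.6 -12.5]
-10 -2 290 min [ 11.  -19.7 -10. ] max [21.7 20.2 -2.1] med [20.6  0.6 -6.9]
-2 4 106 min [ 11.  -11.3  -1.9] max [21.8 13.6  4. ] med [20.8  1.1  0.4]
4 15 1007 min [ 11.  -17.9   4.1] max [22.3 19.9 15. ] med [16.2  0.6  8.7]
15 40 4629 min [ 11. -30.  15.] max [40.  29.9 40. ] med [24.9 -4.3 34.5]
bar axis y= [ 0.08809303 -0.70751198] tz -12.531357589692233
enclosing ((11.421113014221191, 0.8834733963012695), 17.48848533630371)
skirt c [-2.91080908  1.83024314] [ 0.8  0.4  0.3 -0.5 -1.4 -0.4 -0.3 -0.4  0.7]
```

View pics/w6c.png

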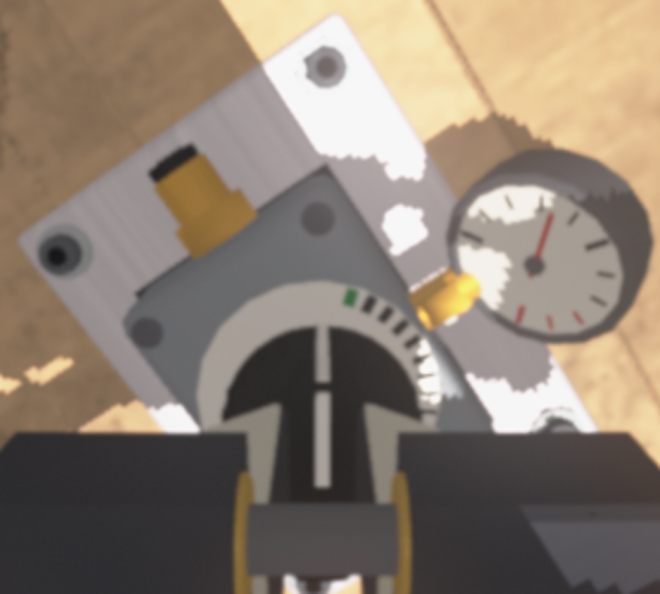

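The pointer, at (322,340) in the crop, sits just anticlockwise of the green mark at (350,298). That is about the 0.2 rad of play, so the spindle is at or near its stop. I'll preload it a little more, then press.

Call:
step_arm(
  squeeze=55,
  steps=[
    {"x": 0, "y": 0, "z": 0, "rx": 0, "ry": 0, "rz": -0.06, "claw": -1},
    {"x": 0, "y": 0, "z": 0, "rx": 0, "ry": 0, "rz": -0.08, "claw": -1},
    {"x": 0, "y": 0, "z": 0, "rx": 0, "ry": 0, "rz": -0.08, "claw": -1},
  ],
)

```text
time: 9.77
tool_pos: [0.595, 0.0767, 0.0875]
tool_rot: [-3.141, -0.001, 1.055]
contact_force: [-2.7, 1.4, 6.7]
opening: 0.0134
grip_force: 55.1
```

```bash
python3 st.py
```

```text
time 9.7667
tool_pos [0.595  0.0767 0.0875]
tool_rot [-3.1411e+00 -1.1000e-03  1.0548e+00]
contact_force [-2.6611  1.3861  6.6661]
torque [ 0.4667  0.3763 -0.3082]
opening 0.0134
```

The torque jumped to −0.31 N m, so the spindle is against the open stop. Now I'll press it in.

Call:
step_arm(
  steps=[
    {"x": 0, "y": 0, "z": 0.002, "rx": 0, "ry": 0, "rz": 0, "claw": -1},
    {"x": 0, "y": 0, "z": 0.004, "rx": 0, "ry": 0, "rz": 0, "claw": -1},
    {"x": 0, "y": 0, "z": 0.0055, "rx": 0, "ry": 0, "rz": 0, "claw": -1},
    {"x": 0, "y": 0, "z": 0.0055, "rx": 0, "ry": 0, "rz": 0, "claw": -1},
  ],
)

```text
time: 10.1
tool_pos: [0.5951, 0.0768, 0.0837]
tool_rot: [-3.142, -0.001, 1.054]
contact_force: [-2.8, 2.9, 9.8]
opening: 0.0137
grip_force: 55.1
```

```bash
python3 st.py
```

```text
time 10.1
tool_pos [0.5951 0.0768 0.0837]
tool_rot [-3.1416e+00 -1.3000e-03  1.0539e+00]
contact_force [-2.8207  2.9165  9.8457]
torque [ 0.503   0.4953 -0.284 ]
opening 0.0137
```

Call:
step_arm(
  steps=[
    {"x": 0, "y": 0, "z": 0.001, "rx": 0, "ry": 0, "rz": 0, "claw": -1},
    {"x": 0, "y": 0, "z": 0.002, "rx": 0, "ry": 0, "rz": 0, "claw": -1},
    {"x": 0, "y": 0, "z": 0.002, "rx": 0, "ry": 0, "rz": 0, "claw": -1},
    {"x": 0, "y": 0, "z": 0.002, "rx": 0, "ry": 0, "rz": 0, "claw": -1},
  ],
)

```text
time: 10.43
tool_pos: [0.5955, 0.0768, 0.0834]
tool_rot: [3.14, -0.002, 1.054]
contact_force: [-4.1, 3.2, 15.0]
opening: 0.0133
grip_force: 55.1
```

Call:
step_arm(
  steps=[
    {"x": 0, "y": 0, "z": 0.001, "rx": 0, "ry": 0, "rz": 0, "claw": -1},
    {"x": 0, "y": 0, "z": 0.002, "rx": 0, "ry": 0, "rz": 0, "claw": -1},
    {"x": 0, "y": 0, "z": 0.002, "rx": 0, "ry": 0, "rz": 0, "claw": -1},
    {"x": 0, "y": 0, "z": 0.002, "rx": 0, "ry": 0, "rz": 0, "claw": -1},
  ],
)

```text
time: 10.77
tool_pos: [0.5959, 0.0768, 0.0832]
tool_rot: [3.139, -0.003, 1.054]
contact_force: [-5.9, 2.2, 23.3]
opening: 0.0135
grip_force: 55.2
```

```bash
python3 st.py
```

```text
time 10.7667
tool_pos [0.5959 0.0768 0.0832]
tool_rot [ 3.139e+00 -2.800e-03  1.054e+00]
contact_force [-5.8725  2.2499 23.2689]
torque [ 0.4422  1.2024 -0.2334]
opening 0.0135
```

The knob is hard against the inner stop: 23 N of push, and z no longer moves. It is also against the open stop, with the torque still negative. Handing in.

```bash
python3 -c "
from cell import robot; print(robot.hand_in())"
```

```text
the job is handed in; nothing more can be done
None
```

The job is handed in at about 10.8 s of robot time: the knob is home on the spindle, turned to the fully-open stop (torque jumped to −0.31 N m there), and held pressed at the inner stop with about 23 N, gripper still on it; the judged result was not reported back.

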